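# Pack bracelet boxes into a travelling case and lock its spring catch

## Task

Pack up the window: pull up the case's spring catch by its T-handle and twist it into its rest notch so that it stays up by itself, lay every bracelet box that is on the counter lengthwise on the floor of the case, one box to a bay, and swing the lid shut until its spring tab snaps in behind the rim. Then lift and twist the catch back so that its foot springs down on the closed lid and holds it, leaving the bust, the dish and the scale where they stand.

Things in the scene. Friction and masses are not known exactly. Their poses are not given: they have to be found in the camera images.
- case: dark wooden travelling case, fixed, outside 260 (x) x 190 (y) mm, rim 70 mm high, walls 8 mm, inner floor 10 mm up. Origin: centre of its underside. The lid is hinged along the +y wall; the catch post stands outside the -y wall, axis at (0, -138) mm. 5 cream ribs (6 mm thick, 12 mm high, along y, at x = -108, -54, 0, 54, 108 mm) part the floor into 4 bays 48 x 174 mm. Yaw within 0.2
- bay0 (a point): middle of the floor of bay 0, 10 mm above the counter; same axes as the case (bay x = -81 mm in the case's frame)
- bay1 (a point): middle of the floor of bay 1, 10 mm above the counter; same axes as the case (bay x = -27 mm in the case's frame)
- bay2 (a point): middle of the floor of bay 2, 10 mm above the counter; same axes as the case (bay x = 27 mm in the case's frame)
- bay3 (a point): middle of the floor of bay 3, 10 mm above the counter; same axes as the case (bay x = 81 mm in the case's frame)
- lid (a joint): lid angle, rad: 0 shut, 1.57 upright, stop 1.95; starts at 1.5 to 1.9. Plate 260 x 190 x 8 mm, 0.35 kg; its stiff hinge (0.42 N m friction) holds it where it is left, so push it all the way. In the last 6 degrees a spring tab (64 mm wide, 22 mm deep, under the middle of the free edge) must be pressed past the rim's lip, some 2 to 6 N more; shut is below 0.03. The foot over the rim blocks it
- lid_hinge (a point): middle of the hinge line, on the lid's underside: in the case's frame at (0, 95, 70) mm; the axis runs along the case's x. Turns with the lid
- lid_edge (a point): middle of the lid's free edge, on its outer face, 190 mm from the hinge line; shut, it lies 78 mm above the counter
- lid_knob (a point): middle of the brass knob (24 mm across, top 30 mm off the outer face) on the lid's outer face, 75 mm towards the case's +x from the middle and 150 mm from the hinge line
- catch_lift (a joint): how far the catch is pulled up, m: 0 down (lid open), stop 0.022. A spring pulls it down with 6 N at 0, 11 N at 0.020. Down, a cross pin in a slot keeps it from turning; above 0.015 it turns freely; in the rest notch it stays at about 0.010; released on the shut lid it rests at about 0.004
- catch_turn (a joint): turn of the catch, rad, counter-clockwise from above: 0 with the foot pointing at the case (+y of the case), 1.25 in the rest notch (foot swung to the case's -x), where it settles between 1.1 and 1.4. Stops at -0.2 and 1.6. The pin passes between slot and notch only when lifted
- handle (a point): middle of the black T-handle on the catch, which lifts and turns with it: a bar 14 x 64 x 22 mm on the axis, its 64 mm along the point's y (pointing the same way as the foot; at turn 0 the same axes as the case). 117 mm above the counter when down; about 20 mm of free height under the bar
- foot_tip (a point): underside of the tip of the catch's steel foot, a bar 14 mm wide and 10 mm thick reaching 66 mm from the axis; 74 mm above the counter when down
- box0: slim closed bracelet box, wine-red with a brass clasp, 150 x 28 x 36 mm (its x, y, z), about 0.1 to 0.22 kg. Origin: the middle of the box (18 mm above what it lies on); x along the 150 mm length, z up. It lies flat on the counter at the start, or is absent
- box1: slim closed bracelet box, wine-red with a brass clasp, 150 x 28 x 36 mm (its x, y, z), about 0.1 to 0.22 kg. Origin: the middle of the box (18 mm above what it lies on); x along the 150 mm length, z up. It lies flat on the counter at the start, or is absent
- box2: slim closed bracelet box, wine-red with a brass clasp, 150 x 28 x 36 mm (its x, y, z), about 0.1 to 0.22 kg. Origin: the middle of the box (18 mm above what it lies on); x along the 150 mm length, z up. It lies flat on the counter at the start, or is absent
- box3: slim closed bracelet box, wine-red with a brass clasp, 150 x 28 x 36 mm (its x, y, z), about 0.1 to 0.22 kg. Origin: the middle of the box (18 mm above what it lies on); x along the 150 mm length, z up. It lies flat on the counter at the start, or is absent
- bust: bystander: wine-red necklace bust, 205 mm tall, 116 mm wide, origin in the middle of its underside; to be left alone
- dish: bystander: white ring dish, 100 mm across, 30 mm tall, origin in the middle of its underside; to be left alone
- scale: bystander: grey pocket scale 130 x 170 x 32 mm, origin in the middle of its underside; to be left alone
Mind the look-alikes: they are no part of the job. Leave any purple look-alike of the box0 alone.

How it is judged:
On the way, in this order (a step that is already met when the one before it is completed fails the run):
1. the catch stands pulled up in its rest notch, let go (value of joint catch_turn between 1.05 and 1.45 rad and value of joint catch_lift between 0.007 and 0.0125 m and contact force between the fingers and catch_turn below 0.05 N), for 0.4 s.
2. with the catch still in its rest notch, every box present lies in a bay and the lid is shut, tab behind the rim (y of box0 in the frame of case between -0.02 and 0.02 m and z of box0 in the frame of case between 0.02 and 0.032 m and angle between the x axis of each of box0, box1, box2, box3 and the y axis of case, either way round below 0.3 rad and (x of box0 in the frame of case between -0.095 and -0.067 m or x of box0 in the frame of case between -0.041 and -0.013 m or x of box0 in the frame of case between 0.013 and 0.041 m or x of box0 in the frame of case between 0.067 and 0.095 m) and y of box1 in the frame of case between -0.02 and 0.02 m and z of box1 in the frame of case between 0.02 and 0.032 m and (x of box1 in the frame of case between -0.095 and -0.067 m or x of box1 in the frame of case between -0.041 and -0.013 m or x of box1 in the frame of case between 0.013 and 0.041 m or x of box1 in the frame of case between 0.067 and 0.095 m) and y of box2 in the frame of case between -0.02 and 0.02 m and z of box2 in the frame of case between 0.02 and 0.032 m and (x of box2 in the frame of case between -0.095 and -0.067 m or x of box2 in the frame of case between -0.041 and -0.013 m or x of box2 in the frame of case between 0.013 and 0.041 m or x of box2 in the frame of case between 0.067 and 0.095 m) and y of box3 in the frame of case between -0.02 and 0.02 m and z of box3 in the frame of case between 0.02 and 0.032 m and (x of box3 in the frame of case between -0.095 and -0.067 m or x of box3 in the frame of case between -0.041 and -0.013 m or x of box3 in the frame of case between 0.013 and 0.041 m or x of box3 in the frame of case between 0.067 and 0.095 m) and value of joint lid below 0.03 rad and value of joint catch_turn between 1.05 and 1.45 rad and value of joint catch_lift between 0.007 and 0.0125 m), for 0.3 s.
At the end, for the whole second after the job is handed in: Every box present lies lengthwise on the floor of a bay of its own (within 14 mm across, 20 mm along, 6 mm in height, 0.3 rad), the lid is shut (below 0.03 rad), and the catch is turned back (within 0.22 rad of 0) with its foot down on the lid (lift 2 to 7 mm) (y of box0 in the frame of case between -0.02 and 0.02 m and z of box0 in the frame of case between 0.02 and 0.032 m and angle between the x axis of each of box0, box1, box2, box3 and the y axis of case, either way round below 0.3 rad and (x of box0 in the frame of case between -0.095 and -0.067 m or x of box0 in the frame of case between -0.041 and -0.013 m or x of box0 in the frame of case between 0.013 and 0.041 m or x of box0 in the frame of case between 0.067 and 0.095 m) and y of box1 in the frame of case between -0.02 and 0.02 m and z of box1 in the frame of case between 0.02 and 0.032 m and (x of box1 in the frame of case between -0.095 and -0.067 m or x of box1 in the frame of case between -0.041 and -0.013 m or x of box1 in the frame of case between 0.013 and 0.041 m or x of box1 in the frame of case between 0.067 and 0.095 m) and y of box2 in the frame of case between -0.02 and 0.02 m and z of box2 in the frame of case between 0.02 and 0.032 m and (x of box2 in the frame of case between -0.095 and -0.067 m or x of box2 in the frame of case between -0.041 and -0.013 m or x of box2 in the frame of case between 0.013 and 0.041 m or x of box2 in the frame of case between 0.067 and 0.095 m) and y of box3 in the frame of case between -0.02 and 0.02 m and z of box3 in the frame of case between 0.02 and 0.032 m and (x of box3 in the frame of case between -0.095 and -0.067 m or x of box3 in the frame of case between -0.041 and -0.013 m or x of box3 in the frame of case between 0.013 and 0.041 m or x of box3 in the frame of case between 0.067 and 0.095 m) and value of joint lid below 0.03 rad and value of joint catch_turn between -0.22 and 0.22 rad and value of joint catch_lift between 0.002 and 0.007 m and linear speed of catch_turn below 0.02 m/s); the robot touches nothing.
It fails at once if the bust is shoved more than 40 mm or tipped (distance of bust from where it was at the start of the episode above 0.04 m or angle between bust's own z axis and vertical above 0.5 rad).
It fails at once if the dish is shoved more than 40 mm or tipped (distance of dish from where it was at the start of the episode above 0.04 m or angle between dish's own z axis and vertical above 0.5 rad).
It fails at once if the scale is shoved more than 40 mm or tipped (distance of scale from where it was at the start of the episode above 0.04 m or angle between scale's own z axis and vertical above 0.5 rad).
Of box0, box1, box2, box3 only 3 to 4 are there at a start; the rules pass over those that are not, and their reading is None.
At some moment in a run one of box0, box1, box2, box3 may be knocked a few centimetres aside while the robot is not near it.
Once in a run the grip may slacken for a moment while it holds something.
It also fails if it takes over 210 s, if anything falls off the work surface, if the arm or the gripper's body presses on something with over 40 N, if the wrist force passes 120 N, or if a joint passes its speed limit or range.

## Robot

A 6-joint arm with a two-finger parallel gripper is mounted at the origin on the work surface. World frame = base frame: x ahead of the robot, y to its left, z up, the work surface at z = 0. Lengths are in m, angles in rad, forces in N, time in s.
With the tool pointing down it reaches from about 0.375 to 0.975 m from the base axis. Payload 3.8 kg.
Tool frame: the origin (TCP) lies at the very end of the fingers, on their centre line; the grasp point (between the pads) lies 19 mm behind it (pinch_z is the distance from the TCP to the grasp point, in m); x points along the fingers, y is the direction in which the jaws open and shut, and the axes are right-handed (so a half turn about x gives the same grasp; the last joint's range is limited). The gripper opens to 85 mm and grips with 20 to 120 N. Pads are 22 mm wide; open, the fingers measure 114 mm over their backs; the gripper's body (76 mm by 85 mm) begins 54 mm behind the grasp point. The pads swing forward as they close: fully open they stand 13 mm farther back than shut.
Start: joints at [1.208, 0.264, 1.604, -0, 1.274, -0.037], TCP at [0.216, 0.639, 0.211] pointing down, gripper open.
Joint ranges: [-2.63, 2.63], [-0.94, 2.18], [0.31, 2.57], [-1.31, 4.45], [0, 2.66], [-2.55, 2.55]. Speed limits (rad/s): [2.57, 2.57, 3.14, 3.14, 3.14, 3.14].

## Interface

Orientations are given as a rotation vector (axis times angle).
In Python, from bench import move_to, line_to, goto_joints, command_gripper, sleep, inverse_kinematics, get_obs, snapshot, get_calibration, IKError, close_job, spot_in, pinch_z gives the robot as it stands. Calls block until the motion is done:
- move_to(position, orientation): joint-space move of the TCP to a pose.
- line_to(position, rot=None, velocity=0.15, max_force=None): straight line of the TCP; rot=None keeps the orientation; velocity is the mean speed in m/s. With max_force (N) it stops when the force on the tool has changed by that much, and returns True; else False.
- goto_joints(angles): joint-space move.
- command_gripper(opening): finger opening in m; the grip force is fixed at half the most; returns when the fingers have stopped.
- sleep(seconds).
- inverse_kinematics(position, orientation): joint angles nearest the present ones, or None.
- get_obs(): the state.
- snapshot(name): name is "scene" or "top" or "wrist"; returns (picture, depth): 400x640x3 uint8, red, green, blue; 400x640 float32, m along the optical axis (not along the pixel's ray), 0 where there is no reading.
- get_calibration(name): a dict with "intrinsics" (3x3 intrinsics, pixels), "R" (3x3) and "t" (3): a world point X has camera coordinates R X + t; the wrist camera has in their place "hand_eye" (4x4, takes a point from camera to tool coordinates, whose origin is the TCP and whose axes are the tool frame's). Camera axes: x right, y down, z forward; pixel columns grow to the right and rows downward; lengths in m; the calibration is good to about 2 mm. A picture is of the moment at which its call begins: read the wrist's pose just before it. get_calibration takes no time and is no camera call.
A pose or a line that the arm cannot do raises IKError and nothing moves.
- close_job(): hands the job in, once; it reports no verdict.
Trained networks look in the newest picture that a camera, given by its name, has taken for a name from the list of things; names that differ only in an ending like _2 or _b are one class to them, and where a whole thing is asked for, a point or a joint stands for the part that bears it (a point fixed in the world has none). Each returns a list of dicts, best first, with "p" (0 to 1); they miss things now and then, are a little off and sometimes report something else, mostly with a low value. They report only what shows in the picture. A call takes as long as a camera call. They do not tell look-alikes from the thing itself.
- spot_in(camera, query): "position" ([column, row] in pixels, amid what is visible of it).
The state is a dict: "time": time; "qpos": joint angles; "dq": joint speeds; "joint_torque": joint torques, N m; "tcp_pos": TCP position; "ee_rot": TCP orientation; "force": force on the tool from outside, world axes, zero at the start; "torque": the same for the moment, N m; "finger_gap": finger opening in m.
Only numpy, scipy, OpenCV 4.12 (cv2) and the standard library are available. Lean on these libraries where they do the work, as an engineer would, in place of code of your own. Each camera call takes 0.05 s, during which the arm holds its last target. There are 200 camera calls.

## Working session

There is one attempt and no reset: what is moved stays moved. The work goes in short steps, each a Python script; the robot and the scene stay as the last script left them, time stands still between calls to the robot, and variables do not carry over. Pictures are saved under pics/ and viewed, about 12 in all and at most 16, crops included, and the job is handed in when it is done.

```bash
ls; mkdir -p pics; cat > h.py <<'E'
import numpy as np, cv2
from scipy.spatial.transform import Rotation as R
from bench import *
def save(n,img): cv2.imwrite(f'pics/{n}.png',img[:,:,::-1])
def cloud(name,depth,obs=None):
    c=get_calibration(name);K=np.array(c['intrinsics']);v,u=np.mgrid[:depth.shape[0],:depth.shape[1]]
    P=np.stack([(u-K[0,2])/K[0,0]*depth,(v-K[1,2])/K[1,1]*depth,depth],-1)
    if 'R' in c: return (P-np.array(c['t']))@np.array(c['R'])
    H=np.array(c['hand_eye']);P=P@H[:3,:3].T+H[:3,3]
    return P@R.from_rotvec(obs['ee_rot']).as_matrix().T+np.array(obs['tcp_pos'])
E
python3 - <<'E'
from h import *
o=get_obs();print(o)
for n in('scene','top'):
    im,d=snapshot(n);save(n+'0',im);np.savez(f'pics/{n}0.npz',im=im,P=cloud(n,d),d=d)
    c=get_calibration(n);print(n,c['intrinsics'],-np.array(c['R']).T@c['t'])
    for q in('box0','handle','lid_knob','foot_tip','case','bust','dish','scale'):
        print(q,[(np.round(s['position']).tolist(),round(s['p'],2)) for s in spot_in(n,q)])
print(pinch_z, R.from_rotvec(o['ee_rot']).as_matrix().round(2))
E
```

```text
pics
{'time': 0.0, 'qpos': array([ 1.20809982e+00,  2.64778545e-01,  1.60539152e+00, -3.81363734e-05,
        1.27367590e+00, -3.69005922e-02]), 'dq': array([-0.00164162, -0.00125229, -0.00058896,  0.00060885, -0.00038819,
       -0.00095668]), 'joint_torque': array([-1.95576911e-03, -5.15118134e+01, -3.67308962e+01, -3.30408426e-06,
        1.31277167e-02, -1.01034232e-05]), 'tcp_pos': array([0.21578077, 0.63875865, 0.2093355 ]), 'ee_rot': array([ 0.25393382,  1.55604528, -0.25742709]), 'force': array([-0.0824009 ,  0.0950285 ,  0.34711437]), 'torque': array([ 0.02970048,  0.01334102, -0.04182408]), 'finger_gap': 0.08552515003860056}
scene [[460.33246185   0.         323.94464282]
 [  0.         460.33246185 194.59774019]
 [  0.           0.           1.        ]] [1.65132858 0.69238913 1.06677441]
box0 [([250.0, 197.0], 0.9), ([205.0, 183.0], 0.81), ([202.0, 218.0], 0.69), ([236.0, 165.0], 0.68)]
handle [([297.0, 191.0], 0.51)]
lid_knob [([249.0, 198.0], 0.58)]
foot_tip [([331.0, 214.0], 0.56)]
case [([332.0, 211.0], 0.71)]
bust [([450.0, 222.0], 0.77), ([245.0, 236.0], 0.64)]
dish [([246.0, 237.0], 0.58)]
scale [([424.0, 210.0], 0.92), ([358.0, 198.0], 0.36), ([301.0, 192.0], 0.3)]
top [[471.56645374   0.         323.52006541]
 [  0.         471.56645374 197.11119657]
 [  0.           0.           1.        ]] [0.36776904 0.09354441 1.53602507]
box0 [([433.0, 127.0], 0.97), ([471.0, 175.0], 0.95), ([413.0, 177.0], 0.84), ([466.0, 229.0], 0.77), ([309.0, 188.0], 0.45)]
handle [([352.0, 188.0], 0.6), ([468.0, 227.0], 0.52)]
lid_knob [([276.0, 174.0], 0.68), ([352.0, 189.0], 0.55)]
foot_tip [([354.0, 189.0], 0.61)]
case [([309.0, 188.0], 0.68)]
bust [([189.0, 211.0], 0.89)]
dish [([309.0, 190.0], 0.66), ([380.0, 125.0], 0.64)]
scale [([222.0, 253.0], 0.6)]
0.0187 [[-0.    0.32  0.95]
 [-0.    0.95 -0.32]
 [-1.   -0.   -0.  ]]
```

View pics/top0.png

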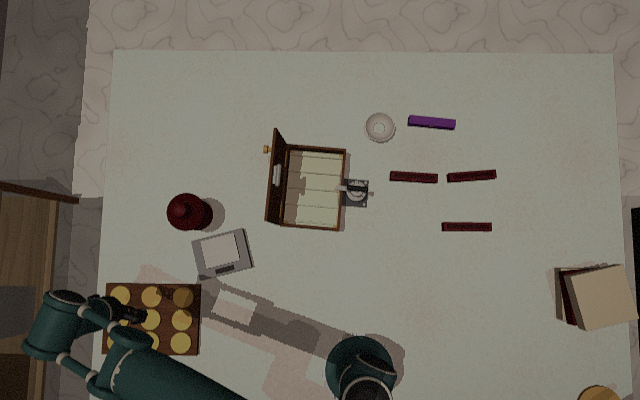

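View pics/scene0.png

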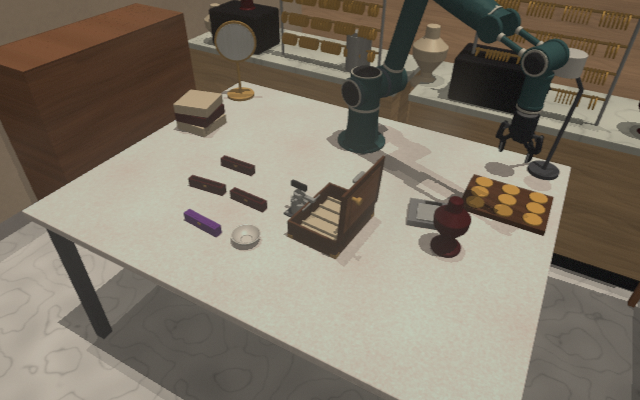

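Top view: wine-red boxes at about (413,177), (471,175) and (466,227). The purple look-alike is at (433,122), the case at (315,188) and the catch at (355,190). That makes three boxes. Next I measure from the depth clouds of both cameras.

```bash
cat > meas.py <<'E'
from h import *
def boxes(im,P,zlo=.02,zhi=.05):
    hsv=cv2.cvtColor(im,cv2.COLOR_RGB2HSV);h,s,v=[hsv[...,i].astype(int) for i in range(3)]
    z=P[...,2]
    m=(((h<8)|(h>165))&(s>100)&(v<140)&(z>zlo)&(z<zhi)&(P[...,0]>.1)).astype(np.uint8)
    n,l,st,c=cv2.connectedComponentsWithStats(m)
    out=[]
    for i in range(1,n):
        if st[i,4]<60: continue
        Q=P[l==i]; zt=np.percentile(Q[:,2],80); T=Q[abs(Q[:,2]-zt)<.006][:,:2].astype(np.float32)
        (cx,cy),(w,hh),a=cv2.minAreaRect(T)
        if w<hh:a+=90;w,hh=hh,w
        a=(a+90)%180-90
        out.append((cx,cy,zt,w,hh,a,st[i,4],c[i].round().tolist()))
    return out
E
python3 - <<'E'
from meas import *
for n in('scene','top'):
    D=np.load(f'pics/{n}0.npz');im,P=D['im'],D['P'];z=P[...,2]
    print(n,'table z',np.median(z[(abs(P[...,0]-.6)<.05)&(abs(P[...,1]+.05)<.05)]))
    for b in boxes(im,P): print([np.round(x,3) for x in b])
    reg=(abs(P[...,0]-.4)<.2)&(abs(P[...,1]-.1)<.22)
    for lo,hi in((.062,.078),(.1,.14)):
        m=reg&(z>lo)&(z<hi);Q=P[m]
        print(lo,len(Q),cv2.minAreaRect(Q[:,:2].astype(np.float32)),Q.mean(0),Q.min(0),Q.max(0))
    m=reg&(z>.15);Q=P[m];print('lid',Q.min(0),Q.max(0))
E
python3 - <<'E'
import cv2
a=cv2.imread('pics/top0.png')[110:250,250:400];b=cv2.imread('pics/scene0.png')[145:255,275:395]
import numpy as np
a=cv2.resize(a,(560,523),interpolation=2);b=cv2.resize(b,(560,513),interpolation=2)
cv2.imwrite('pics/crop0.png',cv2.resize(np.hstack([a[:513],b]),(800,366)))
E
```

```text
scene table z 0.0004361777043739172
0.062 240 ((0.5213556289672852, 0.12624619901180267), (0.2696419656276703, 0.16310173273086548), 86.64077758789062) [0.5188767  0.09151693 0.06936765] [ 0.43673303 -0.01216529  0.06241248] [0.5994847  0.26402158 0.07788112]
0.1 279 ((0.5124509930610657, 0.1270444691181183), (0.2795960605144501, 0.14908629655838013), 85.13020324707031) [0.54706364 0.15414131 0.11960013] [ 0.44950579 -0.01762379  0.10043472] [0.59839656 0.26882463 0.13944491]
lid [0.45123627 0.23790896 0.15037766] [0.59979508 0.2754361  0.26456703]
top table z 6.351284044267479e-05
[np.float64(0.611), np.float64(-0.173), np.float64(0.039), np.float64(0.148), np.float64(0.029), np.float64(86.78), np.int32(418), array([414., 177.])]
[np.float64(0.617), np.float64(-0.36), np.float64(0.039), np.float64(0.151), np.float64(0.028), np.float64(-84.774), np.int32(410), array([472., 175.])]
[np.float64(0.454), np.float64(-0.34), np.float64(0.039), np.float64(0.149), np.float64(0.026), np.float64(-89.404), np.int32(381), array([467., 226.])]
0.062 490 ((0.5201686024665833, 0.12023848295211792), (0.26288577914237976, 0.16540881991386414), 85.83646392822266) [0.50182899 0.14830152 0.06950771] [ 0.4345206  -0.0141296   0.06226394] [0.59990607 0.25685547 0.07780278]
0.1 216 ((0.5084488391876221, 0.12349603325128555), (0.2665729820728302, 0.1517779529094696), 83.45934295654297) [0.53849256 0.12665045 0.12228016] [ 0.44771669 -0.01570009  0.10023282] [0.59896829 0.26362304 0.13994965]
lid [0.36776904 0.09354441 0.15025647] [0.59990648 0.27446559 1.53602507]
```

View pics/crop0.png

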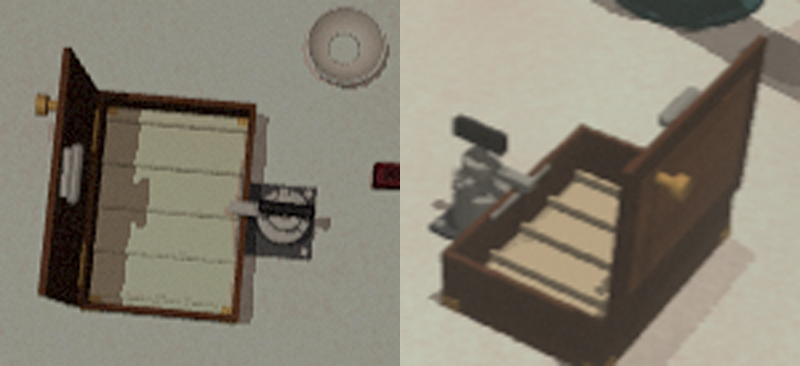

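```bash
cat > fit.py <<'E'
from meas import *
from scipy.optimize import minimize
def reg(P): return (P[...,0]>.38)&(P[...,0]<.75)&(P[...,1]>-.09)&(P[...,1]<.3)
def fitcase(P):
    # rim points: fit outline ring (outside 260x190, wall 8) : distance to ring band, robust
    z=P[...,2];Q=P[reg(P)&(z>.064)&(z<.075)][:,:2].astype(float)
    def cost(p):
        c,s=np.cos(p[2]),np.sin(p[2]);q=(Q-p[:2])@np.array([[c,-s],[s,c]])
        d=np.minimum(abs(abs(q[:,0])-.126)+1*np.maximum(abs(q[:,1])-.095,0),abs(abs(q[:,1])-.091)+np.maximum(abs(q[:,0])-.13,0))
        d=np.maximum(d-.004,0)
        return np.minimum(d,.012).mean()
    best=min((minimize(cost,[x,y,a],method='Nelder-Mead',options=dict(xatol=1e-5,fatol=1e-8,initial_simplex=np.array([x,y,a])+np.vstack([np.zeros(3),np.diag([.02,.02,.08])]))) for x in(.54,.56,.58) for y in (.1,.12,.14) for a in(-.1,.0,.1)),key=lambda r:r.fun)
    return best.x,best.fun,len(Q)
E
python3 - <<'E'
from fit import *
for n in('scene','top'):
    D=np.load(f'pics/{n}0.npz');im,P=D['im'],D['P'];z=P[...,2]
    x,f,N=fitcase(P);print(n,'case',x.round(4),f,N)
    c,s=np.cos(x[2]),np.sin(x[2]);C=np.array([[c,s],[-s,c]])
    Q=P[reg(P)&(z>.11)&(z<.145)&(P[...,1]<.05)]
    (a,b),wh,an=cv2.minAreaRect(Q[:,:2].astype(np.float32));print('handle',a,b,wh,an,Q[:,2].max(),'case frame',C@(np.array([a,b])-x[:2]))
    for uv in [(413,177),(472,175),(467,226),(433,122)]: 
        if n=='top': print(im[uv[1],uv[0]],P[uv[1],uv[0]].round(3))
    for uv in [(237,165),(206,184),(248,199),(202,222)]:
        if n=='scene': print(im[uv[1],uv[0]],P[uv[1],uv[0]].round(3))
    q=P.copy();q[...,:2]=(P[...,:2]-x[:2])@C.T
    m=(abs(q[...,0])<.12)&(q[...,2]>.1)&(q[...,2]<.3)&(q[...,1]>.03)&(q[...,1]<.25)
    L=q[m];print('lid n',len(L),L[:,2].max(),'y at top',L[L[:,2]>L[:,2].max()-.01].mean(0), 'fit',np.polyfit(L[:,2],L[:,1],1))
    # floor ribs: row of z in bays
    for bx in(-81,-27,27,81):
        w=(abs(q[...,0]-bx/1000)<.015)&(abs(q[...,1])<.06)&(q[...,2]<.05);print(bx,np.median(q[w][:,2]).round(4),w.sum())
E
```

```text
scene case [ 0.5773  0.1552 -0.0684] 0.0016653345600738166 437
handle 0.5665695071220398 0.015393327921628952 (0.01927759312093258, 0.06603843718767166) 0.4664804935455322 0.13109944918585403 case frame [-0.00111563 -0.14022855]
[74 60 49] [ 0.474 -0.327  0.03 ]
[64 51 47] [ 0.64  -0.345  0.036]
[62 52 48] [ 0.634 -0.156  0.035]
[101  67 112] [ 0.816 -0.213  0.038]
lid n 1427 0.2645670291815856 y at top [0.00641426 0.10714025 0.25908561] fit [0.03312535 0.10030867]
-81 0.0105 45
-27 0.0103 86
27 0.0105 138
81 -0.7508 77
top case [ 0.5696  0.1521 -0.0757] 0.00047715796432007326 735
handle 0.5593495965003967 0.014645455405116081 (0.06193411722779274, 0.014296768233180046) 83.1866683959961 0.1335889308666055 case frame [ 0.00017146 -0.13787754]
[42 21 24] [ 0.61  -0.171  0.031]
[29  6 10] [ 0.618 -0.358  0.038]
[35 21 16] [ 0.455 -0.34   0.035]
[76 37 85] [ 0.792 -0.236  0.034]
lid n 1127 0.2668182328252499 y at top [0.00134987 0.10904598 0.25966741] fit [0.05613182 0.09138653]
-81 0.01 338
-27 0.01 337
27 0.0102 334
81 0.0096 329
```

```bash
cat >> h.py <<'E'
def rv(a):
    y=np.array([np.cos(a),np.sin(a),0]);x=np.array([0,0,-1.]);return R.from_matrix(np.stack([x,y,np.cross(x,y)],1)).as_rotvec()
def pick(pos,a,margin=0):
    "jaw angle a or a+pi: the one with |q6| smallest (also at a+margin)"
    best=None
    for k in(-1,0,1):
        w=0
        for aa in(a+k*np.pi,a+margin+k*np.pi):
            q=inverse_kinematics(pos,rv(aa)); w=9 if q is None else max(w,abs(q[5]))
        if best is None or w<best[0]: best=(w,a+k*np.pi)
    print('q6',best); return best[1]
def look(name='wrist',tag=None):
    o=get_obs();im,d=snapshot(name);P=cloud(name,d,o)
    if tag: save(tag,im);np.savez(f'pics/{tag}.npz',im=im,P=P,d=d)
    return im,P
E
python3 - <<'E'
from fit import *
o=get_obs();p=np.array(o['tcp_pos']);p[2]=.45
line_to(p,velocity=.3)
H=np.array([.5594,.0146,.34])
a=pick(H,-.0757,1.25);print(a)
move_to(H,rv(a))
im,P=look(tag='w1');z=P[...,2]
Q=P[(z>.115)&(z<.145)&(abs(P[...,0]-.56)<.08)&(abs(P[...,1]-.015)<.08)];print(cv2.minAreaRect(Q[:,:2].astype(np.float32)),Q[:,2].max(),np.median(Q[:,2]),len(Q))
try:
    x,f,N=fitcase(P);print('case',x,f,N)
except Exception as e: print(e)
print(get_obs()['time'],get_obs()['qpos'].round(2))
E
```

```text
q6 (np.float64(1.1927180528581283), -0.0757)
-0.0757
((0.5600528717041016, 0.015922997146844864), (0.06324227154254913, 0.013950482942163944), 83.97808074951172) 0.1297376524910179 0.12746906907189223 504
case [ 0.57045141  0.15379336 -0.07532963] 0.0005633828975407411 3096
4.4583 [-0.02 -0.01  1.67  0.    1.48  0.06]
```

View pics/w1.png

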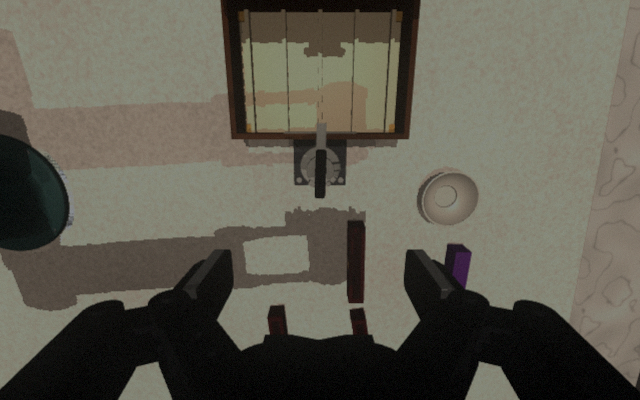

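The wrist view agrees with the top view to about 1.5 mm: handle at (320,172), yaw −0.076, top 0.128. Next I work the catch.

```bash
python3 - <<'E'
from h import *
a=-.0755;A=np.array([.5599,.0155]);f=lambda:get_obs()['force'].round(1)
print(f())
command_gripper(.05)
t=line_to([*A,.100],velocity=.12,max_force=15);print(t,get_obs()['tcp_pos'],f())
command_gripper(0.0);print('gap',get_obs()['finger_gap'],f())
print(line_to([*A,.1195],velocity=.04,max_force=40),f(),get_obs()['tcp_pos'])
for k in np.linspace(0,1.25,7)[1:]:
    move_to([*A,.1195],rv(a+k));o=get_obs();print(round(k,2),f(),o['torque'].round(2),o['tcp_pos'].round(4))
line_to([*A,.1105],velocity=.03);print('low',f(),get_obs()['torque'].round(2),get_obs()['finger_gap'])
E
```

```text
[ 1.2  0.2 -0.4]
False [0.5605049  0.01549829 0.10076327] [ 0.4  0.4 -0.1]
gap 0.01194764635079508 [ 5.   0.3 -0.1]
False [ 10.1   0.8 -14. ] [0.56145117 0.01553548 0.11804829]
0.21 [ 10.9   0.7 -11.8] [ 0.07 -1.79 -0.03] [0.5615 0.0155 0.118 ]
0.42 [ 11.1   0.2 -13.4] [ 0.03 -1.83 -0.01] [0.5616 0.0155 0.118 ]
0.62 [ 10.1  -0.1 -12.1] [ 0.11 -1.88 -0.01] [0.5617 0.0156 0.118 ]
0.83 [ 12.3   0.2 -13.2] [ 0.04 -1.89  0.04] [0.5618 0.0156 0.1181]
1.04 [ 11.4   0.4 -12.9] [ 0.16 -1.9  -0.02] [0.5619 0.0157 0.1181]
1.25 [ 11.4   1.2 -12.7] [ 0.1  -1.93 -0.04] [0.562  0.0158 0.1181]
low [ 8.4  1.1 -5.6] [ 0.16 -1.31 -0.03] 0.011478113897163167
```

```bash
python3 - <<'E'
from h import *
A=np.array([.5610,.0157])
command_gripper(.05);print(get_obs()['force'])
line_to([*A,.25],velocity=.15);sleep(.3)
im,P=look(tag='w2');z=P[...,2]
Q=P[(z>.115)&(z<.15)&(abs(P[...,0]-.56)<.06)&(abs(P[...,1]-.015)<.06)];print(cv2.minAreaRect(Q[:,:2].astype(np.float32)),Q[:,2].max(),np.median(Q[:,2]),len(Q))
print(get_obs()['time'])
im,P=look('top','top1')
E
python3 - <<'E'
from meas import *
D=np.load('pics/top1.npz')
for b in boxes(D['im'],D['P']): print([np.round(x,3).tolist() for x in b])
E
```

```text
[-0.00827044  0.1905309  -0.53639491]
((0.5584825277328491, 0.015367239713668823), (0.01446607243269682, 0.06258195638656616), 67.35334777832031) 0.13951758363826688 0.13690476426050718 899
12.35
[0.617, -0.36, 0.038, 0.152, 0.028, -85.011, 405, [472.0, 175.0]]
[0.61, -0.19, 0.038, 0.113, 0.029, 86.581, 301, [420.0, 177.0]]
[0.454, -0.34, 0.039, 0.152, 0.026, -89.841, 396, [467.0, 226.0]]
```

View pics/w2.png

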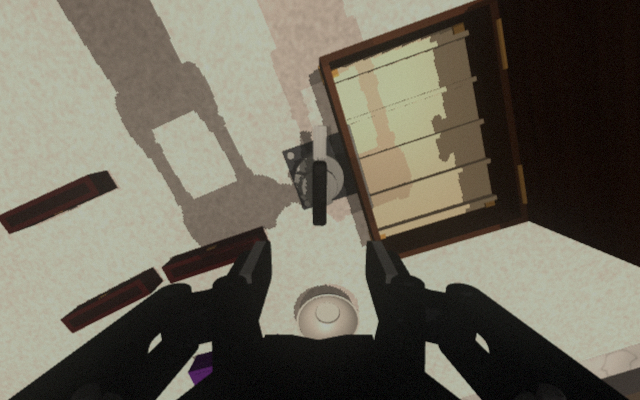

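The catch sits in its notch: turned 1.28 rad, lift about 10 mm. Now the boxes, with each one measured again by the wrist camera just before the grasp.

```bash
cat > box.py <<'E'
from fit import *
CX,CY,CA=.5702,.1535,-.0755
def cpt(x,y): c,s=np.cos(CA),np.sin(CA);return np.array([CX+c*x-s*y,CY+s*x+c*y])
def find(x,y,ang,tag=None,r=.1,zr=(.024,.05)):
    im,P=look(tag=tag);z=P[...,2]
    m=((z>zr[0])&(z<zr[1])&(np.hypot(P[...,0]-x,P[...,1]-y)<r)).astype(np.uint8)
    n,l,st,c=cv2.connectedComponentsWithStats(m);res=[]
    for i in range(1,n):
        if st[i,4]<400: continue
        Q=P[l==i];zt=np.percentile(Q[:,2],90);T=Q[Q[:,2]>zt-.005]
        (cx,cy),(w,h),a=cv2.minAreaRect(T[:,:2].astype(np.float32))
        if w<h:a+=90;w,h=h,w
        res.append((round(cx,4),round(cy,4),round(float(zt),4),round(w,4),round(h,4),round(np.radians((a)%180),3),np.median(im[l==i],0).astype(int).tolist()))
    return res
def measure(x,y,lang,tag=None):
    a=pick([x,y,.26],lang-np.pi/2)
    command_gripper(.085); move_to([x,y,.30],rv(a))
    r=find(x,y,lang,tag);print(r);return r
def fz(): return get_obs()['force'].round(1)
def grasp(x,y,lang):
    a=pick([x,y,.1],lang-np.pi/2)
    line_to([x,y,.12],rot=rv(a),velocity=.25); command_gripper(.06)
    print('down',line_to([x,y,.015],velocity=.12,max_force=15),fz(),get_obs()['tcp_pos'].round(4))
    command_gripper(0);line_to([x,y,.10],velocity=.1);g=get_obs();print('gap',g['finger_gap'],fz(),'t',g['time'])
    line_to([x,y,.23],velocity=.2);sleep(.2);print('gap',get_obs()['finger_gap'],fz())
def place(bx):
    p=cpt(bx,0);a=pick([*p,.1],CA)
    move_to([*p,.23],rv(a));g=get_obs();print('over',g['tcp_pos'].round(4),g['finger_gap'],fz(),g['time'])
    line_to([*p,.09],velocity=.15);print('gap',get_obs()['finger_gap'],fz())
    print('contact',line_to([*p,.0255],velocity=.05,max_force=8),get_obs()['tcp_pos'].round(4),fz())
E
python3 - <<'E'
from box import *
c=get_obs()['tcp_pos'];line_to([c[0],c[1],.3],velocity=.3)
r=measure(.611,-.174,np.radians(86.7),'w3')
E
```

```text
q6 (np.float64(0.25904349406494065), np.float64(-0.057595865315812844))
[(0.6123, -0.172, 0.037, 0.1494, 0.0278, np.float64(1.519), [42, 26, 24])]
```

View pics/w3.png

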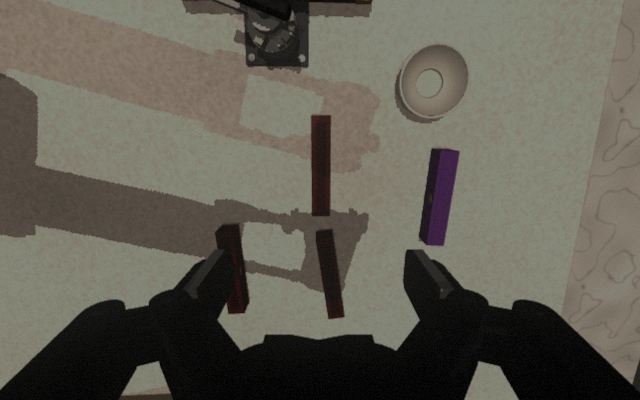

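The box is at (320,165), wine-red, top at 0.037, 149×28 mm. Grasp and place in bay 3.

```bash
python3 - <<'E'
from box import *
grasp(.6123,-.172,1.519)
place(.081)
E
```

```text
q6 (np.float64(0.261215200025422), -0.05179632679489665)
down False [-0.5 -0.6  0.6] [ 0.6132 -0.1723  0.0159]
gap 2.0307691427029303e-05 [ 0.6  0.1 -0.7] t 17.9667
gap -2.77305501969466e-06 [-0.5  0.  -0.2]
q6 (np.float64(0.26084744821169004), -0.0755)
over [0.6511 0.1462 0.2299] 0.00011399126067827112 [ 0.6 -0.4  0.2] 20.1917
gap 9.449403048525467e-05 [ 0.1 -0.1 -0. ]
contact False [0.6514 0.1475 0.0261] [-0.1  0.  -0.4]
```

The gripper closed on nothing. I raise it and look.

```bash
sed -i "s/command_gripper(0);line_to(\[x,y,.10\],velocity=.1);g=get_obs()/command_gripper(0);line_to([x,y,.10],velocity=.1);g=get_obs();assert g['finger_gap']>.018,g['finger_gap']/; s/place(bx):/place(bx):\n    assert get_obs()['finger_gap']>.018/" box.py
python3 - <<'E'
from box import *
p=cpt(.081,0);line_to([*p,.26],velocity=.25);move_to([.45,.1,.35],rv(CA))
im,P=look('top','top2')
for b in boxes(im,P): print([np.round(x,3).tolist() for x in b])
cv2.imwrite('pics/t2c.png',cv2.resize(im[90:260,240:520,::-1],(784,476)))
E
```

```text
[0.611, -0.173, 0.039, 0.149, 0.029, 86.458, 415, [414.0, 177.0]]
[0.617, -0.36, 0.038, 0.15, 0.028, -84.885, 399, [472.0, 175.0]]
[0.454, -0.341, 0.038, 0.151, 0.026, -89.421, 386, [467.0, 226.0]]
```

View pics/t2c.png

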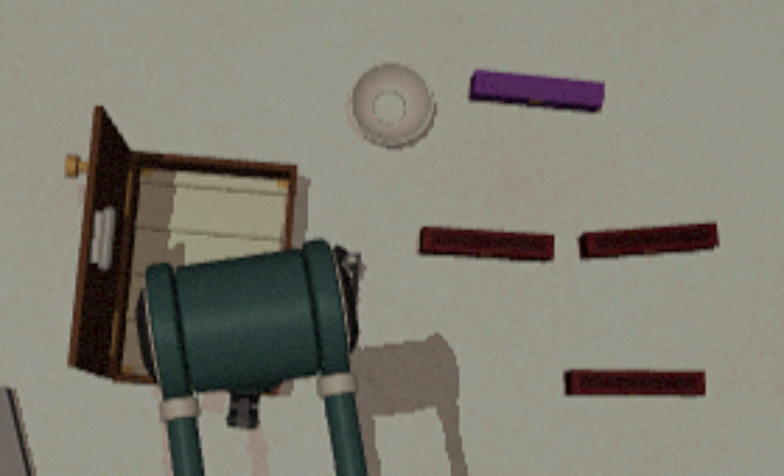

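The box hasn't moved, so the fingers slipped off it or closed above it. I retry deeper and read the gap straight after closing.

```bash
python3 - <<'E'
from box import *
line_to([.45,.1,.40]);
x,y,l=.6118,-.1725,1.514
move_to([x,y,.2],rv(l-np.pi/2));line_to([x,y,.1],velocity=.2)
command_gripper(.06)
print('down',line_to([x,y,.007],velocity=.1,max_force=15),fz(),get_obs()['tcp_pos'].round(4))
command_gripper(0);print(get_obs()['finger_gap'],fz());sleep(.3)
print(get_obs()['finger_gap'],fz())
line_to([x,y,.03],velocity=.05);print(get_obs()['finger_gap'],fz());save('w4',snapshot('wrist')[0])
E
```

```text
down False [-1.   0.1  0.2] [ 0.6127 -0.1727  0.0079]
0.025576308519748344 [-0.3  0.7  4.5]
0.02596075738836221 [0.1 0.9 5.8]
0.02581324437011999 [ 0.1  0.3 -1.7]
```

View pics/w4.png

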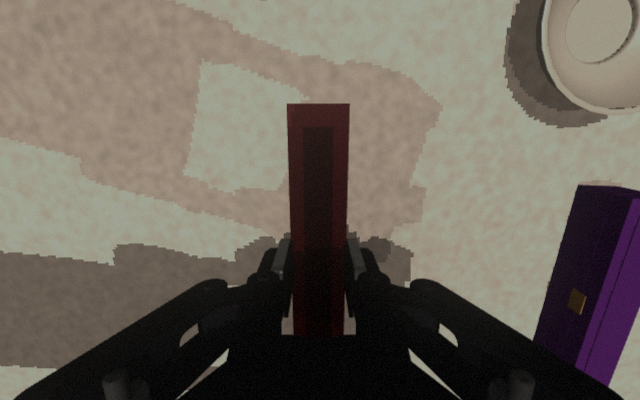

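Held now: gap 26 mm, about 1.7 N of weight. Carry on to bay 3.

```bash
sed -i "s/\[x,y,.015\]/[x,y,.0095]/; s/\[\*p,.0255\]/[*p,.0205]/" box.py
cat >> box.py <<'E'
def release():
    g=get_obs();p=g['tcp_pos']
    command_gripper(.038);line_to([p[0],p[1],.09],velocity=.08);print('rel',get_obs()['finger_gap'],fz())
    line_to([p[0],p[1],.24],velocity=.25);command_gripper(.085)
    r=find(CX,CY,0,r=.13,zr=(.036,.056))
    for q in r:
        c,s=np.cos(CA),np.sin(CA);d=np.array(q[:2])-[CX,CY];print('case frame',(np.array([[c,s],[-s,c]])@d).round(4),'dyaw',round(q[5]-np.pi/2-CA,3),q)
    print('t',get_obs()['time'])
E
python3 - <<'E'
from box import *
p=get_obs()['tcp_pos'];line_to([p[0],p[1],.23],velocity=.2);sleep(.2);print(get_obs()['finger_gap'],fz())
place(.081)
release()
E
```

```text
0.02584248763486116 [ 0.5  0.  -1.1]
q6 (np.float64(0.26084744821169004), -0.0755)
over [0.6511 0.1461 0.2299] 0.026149290410812934 [ 0.1 -0.1 -0.6] 32.9083
gap 0.025889162631160846 [ 1.3  0.5 -1. ]
contact False [0.6514 0.1475 0.021 ] [-0.8  0.2 -1.1]
rel 0.03823530802827674 [ 0.   0.  -0.4]
case frame [0.08   0.0011] dyaw 0.008 (0.6501, 0.1486, 0.047, 0.1496, 0.0277, np.float64(1.503), [43, 26, 22])
case frame [-0.122   0.0003] dyaw 0.001 (0.4486, 0.163, 0.0542, 0.0903, 0.0021, np.float64(1.496), [35, 28, 22])
case frame [-0.0001 -0.0873] dyaw 1.57 (0.5635, 0.0665, 0.0539, 0.1918, 0.0016, np.float64(3.065), [36, 28, 20])
case frame [ 0.0008 -0.1184] dyaw 1.532 (0.5621, 0.0354, 0.0508, 0.0558, 0.023, np.float64(3.027), [63, 59, 53])
t 38.15
```

Box 1 is in: (0.080, 0.001) in the case frame, top 0.047. Next box.

```bash
python3 - <<'E'
from box import *
r=measure(.617,-.36,np.radians(95))
r=[q for q in r if abs(q[3]-.15)<.008 and abs(q[4]-.028)<.006];assert len(r)==1
x,y,l=r[0][0],r[0][1],r[0][5]
grasp(x,y,l)
place(.027)
release()
E
```

```text
q6 (np.float64(0.6503058386845666), np.float64(0.0872664625997166))
[(0.6181, -0.3591, 0.0371, 0.1484, 0.0279, np.float64(1.654), [41, 26, 24])]
q6 (np.float64(0.644355821248654), np.float64(0.08320367320510336))
down False [ 0.3 -0.3 -0.2] [ 0.619  -0.3596  0.0106]
gap 0.02540192205557951 [ 0.2 -0.3 -2.6] t 44.0417
gap 0.025809667857437234 [ 0.7  0.1 -2.1]
q6 (np.float64(0.283485077068689), -0.0755)
over [0.5976 0.1505 0.23  ] 0.025750834319709242 [ 2.2  0.2 -1.7] 46.8917
gap 0.02524947054361845 [ 0.1 -0.7 -1.4]
contact False [0.5974 0.1515 0.0211] [-1.7  0.1  2.3]
rel 0.037813688571414504 [ 0.6  0.2 -0.2]
case frame [0.0263 0.0006] dyaw -0.0 (0.5965, 0.1521, 0.047, 0.1483, 0.0279, np.float64(1.495), [42, 25, 21])
case frame [0.08  0.001] dyaw 0.002 (0.6501, 0.1485, 0.0469, 0.1494, 0.0284, np.float64(1.497), [42, 24, 21])
case frame [-0.1217 -0.0002] dyaw -0.004 (0.4488, 0.1625, 0.0543, 0.091, 0.0018, np.float64(1.491), [40, 32, 26])
case frame [-0.     -0.0874] dyaw 1.575 (0.5636, 0.0663, 0.0537, 0.1915, 0.0017, np.float64(3.07), [37, 28, 21])
case frame [ 0.0011 -0.1184] dyaw 1.522 (0.5624, 0.0354, 0.0509, 0.0555, 0.0227, np.float64(3.017), [73, 69, 62])
t 52.1333
```

```bash
python3 - <<'E'
from box import *
r=measure(.454,-.341,np.radians(90.5))
r=[q for q in r if abs(q[3]-.15)<.008 and abs(q[4]-.028)<.006];assert len(r)==1
x,y,l=r[0][0],r[0][1],r[0][5]
grasp(x,y,l)
place(-.081)
release()
im,P=look('top','top3')
for b in boxes(im,P,zhi=.06): print([np.round(x,3).tolist() for x in b])
E
```

```text
q6 (np.float64(0.6967997551237897), np.float64(0.008726646259971771))
[(0.4536, -0.3401, 0.037, 0.1496, 0.0278, np.float64(1.573), [39, 25, 22])]
q6 (np.float64(0.6894977969852496), np.float64(0.002203673205103396))
down False [ 1.1 -1.2 -0.6] [ 0.4543 -0.3407  0.0103]
gap 0.025818552270187357 [ 0.2 -1.  -1.8] t 58.0417
gap 0.025532374464433145 [-0.2 -0.2 -2.3]
q6 (np.float64(0.34235086953425453), -0.0755)
over [0.4898 0.1589 0.23  ] 0.025646779081236137 [-0.  -0.8 -1.8] 60.8583
gap 0.02555884966707926 [-0.   0.1 -1. ]
contact False [0.4898 0.1597 0.0209] [0.1 0.1 0.5]
rel 0.03790657299420042 [-0.8 -0.4 -0.2]
case frame [-0.0817  0.001 ] dyaw -0.0 (0.4888, 0.1607, 0.047, 0.1496, 0.028, np.float64(1.495), [48, 30, 26])
case frame [0.0265 0.0005] dyaw 0.007 (0.5967, 0.152, 0.0468, 0.1485, 0.0288, np.float64(1.502), [42, 22, 19])
case frame [0.0797 0.001 ] dyaw -0.003 (0.6497, 0.1485, 0.0467, 0.1494, 0.0298, np.float64(1.492), [39, 19, 17])
case frame [0.1221 0.0015] dyaw -0.001 (0.6921, 0.1458, 0.0543, 0.0894, 0.0025, np.float64(1.494), [35, 27, 21])
case frame [ 0.0002 -0.0875] dyaw 1.57 (0.5638, 0.0662, 0.0548, 0.191, 0.0017, np.float64(3.065), [37, 28, 21])
case frame [ 0.     -0.1184] dyaw 1.545 (0.5613, 0.0354, 0.0506, 0.0554, 0.0227, np.float64(3.04), [122, 115, 104])
t 66.1
[0.65, 0.147, 0.048, 0.148, 0.028, 85.928, 341, [314.0, 163.0]]
[0.486, 0.131, 0.049, 0.048, 0.026, 89.215, 94, [319.0, 215.0]]
```

All three boxes are in bays 0, 2 and 3, at y≈0.001 and with tops at 0.047. Now the lid: I go behind it with closed fingers and push along the arc.

```bash
cat > lid.py <<'E'
from box import *
def T(th,r,off=0.,x=0.):
    u=np.array([-np.cos(th),np.sin(th)]);n=np.array([np.sin(th),np.cos(th)])
    y,z=np.array([.095,.070])+r*u+(.008+.011*max(np.sin(th),0)+off)*n
    return np.array([*cpt(x,y),z])
E
python3 - <<'E'
from lid import *
p=get_obs()['tcp_pos'];line_to([p[0],p[1],.42],velocity=.3);command_gripper(0)
s=T(1.85,.165);print(s)
a=pick(s,CA)
move_to([s[0],s[1],.42],rv(a))
print(line_to([s[0],s[1],.32],velocity=.2,max_force=15),line_to(s,velocity=.1,max_force=12),get_obs()['tcp_pos'],fz())
im,P=look('scene');save('s5',cv2.resize(im[100:280,220:460],(720,540)))
E
```

```text
[0.58214235 0.3113761  0.22349159]
q6 (np.float64(0.528934822253138), -0.0755)
False False [0.58274818 0.31168772 0.22459163] [ 0.5 -1.   0.7]
```

View pics/s5.png

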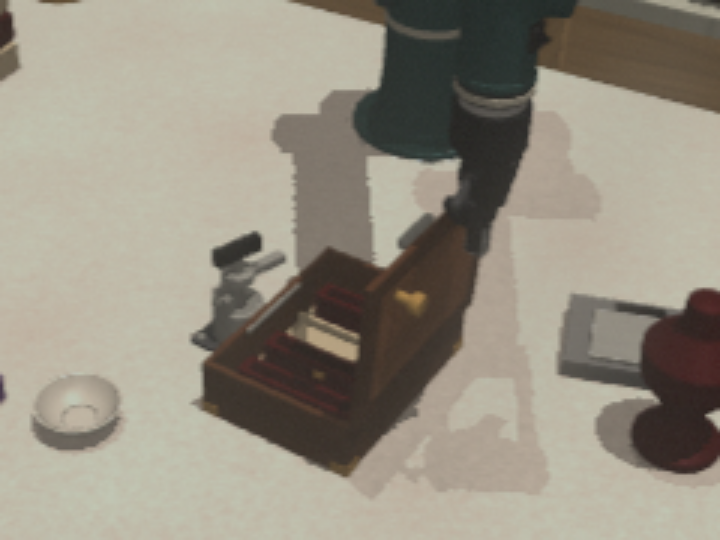

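The tips are behind the lid, the boxes are in their bays and the catch is up. Push.

```bash
python3 - <<'E'
from lid import *
for th in np.linspace(1.75,.15,17):
    r=.14+.025*min(1,max(0,(th-.3)/1.2))
    hit=line_to(T(th,r),velocity=.08,max_force=25);print(round(th,2),hit,get_obs()['tcp_pos'].round(3),fz())
    if hit: break
print(get_obs()['time'])
E
```

```text
1.75 False [0.581 0.295 0.23 ] [-0.4  0.1 -0.9]
1.65 False [0.58  0.28  0.233] [-0.1 -0.5  0.3]
1.55 False [0.579 0.263 0.236] [-0.8  1.1 -0.2]
1.45 False [0.577 0.246 0.235] [-0.1 -0.5 -0.3]
1.35 False [0.576 0.23  0.232] [-0.4  0.3 -0.5]
1.25 False [0.575 0.215 0.227] [ 0.2  0.7 -0.4]
1.15 False [0.573 0.2   0.221] [-0.3  0.2 -0.1]
1.05 False [0.572 0.185 0.213] [-0.4  0.1  0.1]
0.95 False [0.571 0.172 0.204] [-0.2 -0.1  0.2]
0.85 False [0.57  0.16  0.194] [-0.1  0.  -0.6]
0.75 False [0.569 0.149 0.182] [-0.3 -0.8 -0.1]
0.65 False [0.569 0.14  0.17 ] [-0.5  0.3 -0.1]
0.55 False [0.568 0.132 0.157] [ 0.5 -0.6 -0.5]
0.45 False [0.567 0.125 0.143] [0.7 0.6 0.5]
0.35 False [0.567 0.12  0.128] [-0.2  0.5  0.1]
0.25 False [0.567 0.115 0.114] [ 0.3 -0.1  0. ]
0.15 False [0.566 0.111 0.099] [ 0.4 -0.2 -0.3]
76.1833
```

Almost no push force showed, so I check where the lid is.

```bash
python3 - <<'E'
from lid import *
im,P=look('scene');save('s6',cv2.resize(im[100:280,220:460],(720,540)))
E
```

View pics/s6.png

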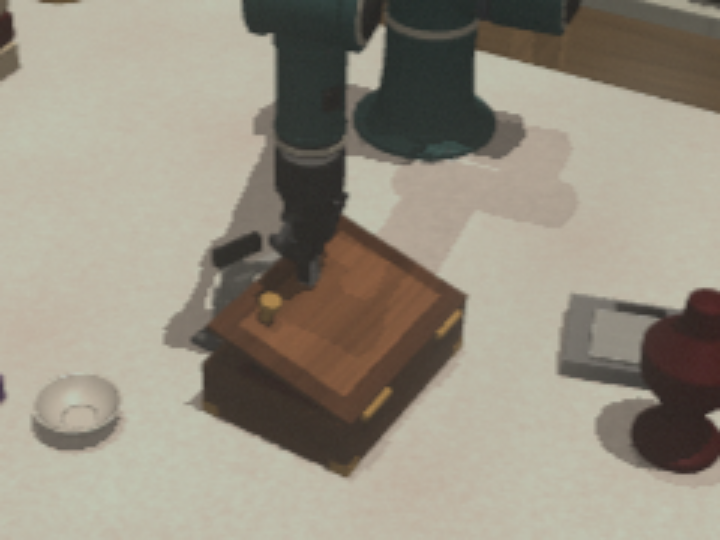

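The lid follows the fingers and is nearly down. Press it shut.

```bash
python3 - <<'E'
from lid import *
p=T(0.0,.145)
for z in(.093,.089,.086,.083,.081,.079,.077,.075,.072,.069):
    hit=line_to([p[0],p[1],z],velocity=.03,max_force=32);print(z,hit,get_obs()['tcp_pos'].round(4),fz())
    if hit: break
sleep(.3)
o=get_obs()['tcp_pos'];line_to([o[0],o[1],.30],velocity=.15)
im,P=look(tag='w7')
c,s=np.cos(CA),np.sin(CA);q=P.copy();q[...,:2]=(P[...,:2]-[CX,CY])@np.array([[c,s],[-s,c]]).T
m=(abs(q[...,0])<.05)&(abs(q[...,1])<.085)&(q[...,2]>.06)&(q[...,2]<.12);L=q[m];k=np.polyfit(L[:,1],L[:,2],1);print('slope',k,m.sum())
z=P[...,2];Q=P[(z>.115)&(z<.15)&(abs(P[...,0]-.56)<.05)&(abs(P[...,1]-.015)<.04)]
if len(Q):print('handle',cv2.minAreaRect(Q[:,:2].astype(np.float32)),np.median(Q[:,2]),len(Q))
print(get_obs()['time'])
E
```

```text
0.093 False [0.5663 0.1034 0.0928] [0.5 0.1 0.3]
0.089 False [0.5662 0.1037 0.0887] [ 0.1  0.7 -0.6]
0.086 False [0.5662 0.1037 0.0857] [-0.7 -0.2 -0.1]
0.083 False [0.5662 0.1036 0.0827] [-0.8  0.3 -0. ]
0.081 False [0.5663 0.1036 0.0808] [ 0.2 -0.   0. ]
0.079 False [0.5663 0.1036 0.0788] [ 0.4 -0.5  0.1]
0.077 False [0.5663 0.1036 0.0768] [-0.6 -0.3  0. ]
0.075 False [0.5663 0.1036 0.0748] [ 0.4  0.2 -0.3]
0.072 False [0.5664 0.1036 0.0719] [-0.1  0.2  0.2]
0.069 False [0.5665 0.1034 0.0693] [-0.  -0.5  3.4]
slope [-0.07934449  0.08561388] 10923
handle ((0.561163604259491, 0.02183343842625618), (0.010082460008561611, 0.06339862197637558), 75.60134887695312) 0.13456131993645926 100
81.075
```

View pics/w7.png

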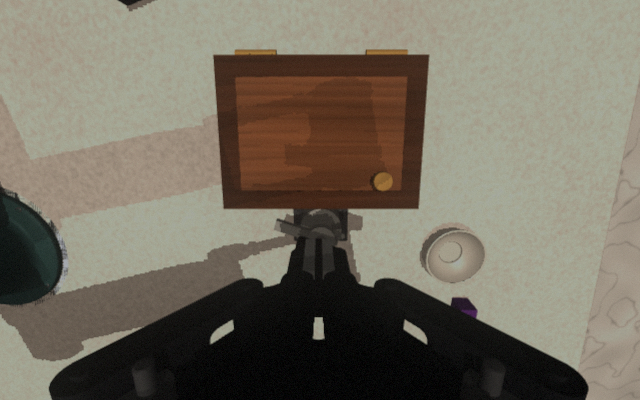

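The lid rests on its tab at 0.079 rad; the fingertips end about 20 mm short of the nominal TCP. That also explains the first missed grasp. Now I press further, guided by force.

```bash
cat > press.py <<'E'
from lid import *
def chk(tag=None):
    im,P=look(tag=tag)
    c,s=np.cos(CA),np.sin(CA);q=P.copy();q[...,:2]=(P[...,:2]-[CX,CY])@np.array([[c,s],[-s,c]]).T
    m=(abs(q[...,0])<.05)&(abs(q[...,1])<.085)&(q[...,2]>.06)&(q[...,2]<.12);L=q[m];print('lid slope',np.polyfit(L[:,1],L[:,2],1),m.sum())
E
python3 - <<'E'
from press import *
print(get_obs()['finger_gap'])
p=T(0.0,.150);line_to([p[0],p[1],.08],velocity=.15,max_force=15)
for z in np.arange(.072,.049,-.002):
    hit=line_to([p[0],p[1],z],velocity=.03,max_force=35);print(round(z,3),hit,get_obs()['tcp_pos'].round(4),fz())
    if hit or fz()[2]>30: break
sleep(.3)
o=get_obs()['tcp_pos'];line_to([o[0],o[1],.30],velocity=.15)
chk()
print(get_obs()['time'])
E
```

```text
-1.3902933377029e-05
0.072 False [0.5657 0.0986 0.0717] [-0.3 -0.3 -0.4]
0.07 False [0.5661 0.0987 0.0699] [-0.2 -0.1 -0.1]
0.068 False [0.5663 0.0985 0.0684] [-1.2 -0.2  3. ]
0.066 False [0.5663 0.0984 0.0663] [-1.3 -1.4  5.4]
0.064 False [0.5663 0.0987 0.0638] [ 0.5 -0.9  1.1]
0.062 False [0.5654 0.0988 0.0613] [-0.3  0.4  0. ]
0.06 False [0.5657 0.0987 0.0596] [ 0.1 -0.1 -0. ]
0.058 False [0.5659 0.0986 0.0578] [-1.1 -0.4  0. ]
0.056 False [0.5663 0.0987 0.0574] [-3.3 -0.6  7.8]
0.054 False [0.5664 0.0987 0.0572] [-8.2 -0.6 17.3]
0.052 False [0.5666 0.0987 0.0571] [-12.5  -1.9  29.4]
0.05 False [0.5667 0.0987 0.0569] [-17.3  -2.9  38.1]
lid slope [-0.00169857  0.07821915] 10599
88.025
```

The lid snapped shut: slope 0.002 rad, 0.078 high. Now I measure the catch again and turn it back.

```bash
python3 - <<'E'
from press import *
A=[.5599,.0155];a=CA+1.28
p=get_obs()['tcp_pos'];line_to([p[0],p[1],.34],velocity=.3)
print(inverse_kinematics([*A,.34],rv(a)))
move_to([*A,.34],rv(a));command_gripper(.05)
im,P=look(tag='w8');z=P[...,2]
Q=P[(z>.125)&(z<.15)&(abs(P[...,0]-.56)<.05)&(abs(P[...,1]-.015)<.05)];print(cv2.minAreaRect(Q[:,:2].astype(np.float32)),np.median(Q[:,2]),len(Q))
E
```

```text
[-1.67934051e-02 -7.64807347e-03  1.67412446e+00 -4.44089210e-16
  1.47511627e+00 -1.22129341e+00]
((0.558955729007721, 0.015655871480703354), (0.01394528429955244, 0.06349818408489227), 66.86770629882812) 0.13682668016022823 533
```

```bash
python3 - <<'E'
from press import *
A=np.array([.5594,.0156]);a=CA
st=lambda:(fz(),get_obs()['torque'].round(2),get_obs()['tcp_pos'].round(4),round(get_obs()['finger_gap'],4))
print(line_to([*A,.110],rot=rv(a+1.25),velocity=.12,max_force=15),*st())
command_gripper(0);print(*st())
print(line_to([*A,.1205],velocity=.03,max_force=40),*st())
for k in np.linspace(1.25,0,7)[1:]:
    move_to([*A,.1205],rv(a+k));print(round(k,2),*st())
line_to([*A,.1055],velocity=.03);print('low',*st())
command_gripper(.05);sleep(.3);print(*st())
line_to([*A,.34],velocity=.15);sleep(.5)
im,P=look(tag='w9');z=P[...,2]
Q=P[(z>.11)&(z<.15)&(abs(P[...,0]-.56)<.05)&(abs(P[...,1]-.015)<.05)];print(cv2.minAreaRect(Q[:,:2].astype(np.float32)),np.median(Q[:,2]),len(Q))
chk();print(get_obs()['time'])
E
```

```text
False [ 0.2 -0.1  0.9] [0.01 0.   0.01] [0.56   0.0156 0.1108] 0.0499
[0.9 5.  2.4] [ 0.9  -0.06  0.11] [0.5601 0.0167 0.1107] 0.0116
False [  6.6   4.4 -13. ] [ 0.8  -1.29  0.06] [0.5597 0.0165 0.1183] 0.0113
1.04 [  7.6   5.5 -10.9] [ 0.97 -1.32 -0.03] [0.5599 0.0169 0.1182] 0.0116
0.83 [  7.7   6.7 -12.5] [ 1.19 -1.36 -0.02] [0.5602 0.0171 0.1183] 0.0119
0.62 [  9.2   7.6 -12.9] [ 1.23 -1.45  0.05] [0.5605 0.0174 0.1184] 0.0113
0.42 [  9.2   8.5 -12.3] [ 1.38 -1.58  0.02] [0.5609 0.0176 0.1186] 0.0118
0.21 [ 10.2   8.5 -12.2] [ 1.44 -1.72  0.04] [0.5612 0.0177 0.1188] 0.0116
0.0 [ 11.    8.7 -13.1] [ 1.4  -1.79  0.03] [0.5617 0.0177 0.1189] 0.0117
low [ 8.8  8.8 -8.2] [ 1.41 -1.38  0.01] [0.5618 0.0177 0.1049] 0.0115
[ 0.3  0.8 -0. ] [ 0.01 -0.03  0.03] [0.5594 0.0155 0.1055] 0.05
((0.5601596832275391, 0.016043303534388542), (0.06305963546037674, 0.015053695999085903), 85.66848754882812) 0.1310719766540075 512
lid slope [-0.00365366  0.0781794 ] 9772
98.7833
```

View pics/w9.png

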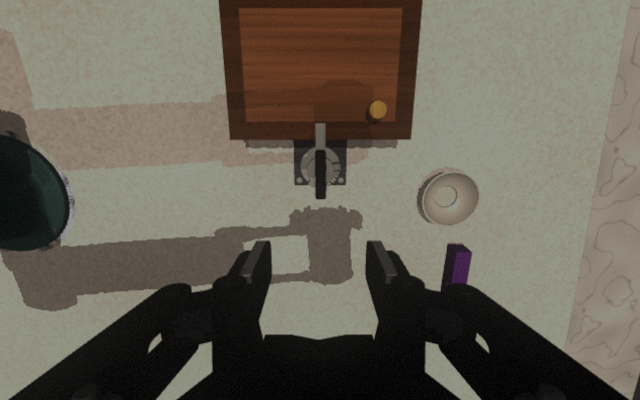

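The picture shows the foot over the lid's front edge (320,130) with the handle lined up with the case, turn ≈0. The handle is 3.6 mm above its down height and the lid is shut. The gripper is clear, so I hand in.

```bash
python3 -c "
from bench import *
print(get_obs()['force']);print(close_job())"
```

```text
[-0.52638374  0.84601425 -1.05124462]
the job is handed in; nothing more can be done
None
```

The window is packed and the job was handed in at about 99 s of the 210 s allowed. I didn't touch the bust, dish, scale or purple look-alike.

1. **Catch up:** I lifted it and turned it into its rest notch. It measured about 1.25 rad and 10 mm lift, both after release and again after the lid was shut.
2. **Boxes:** The three wine-red boxes on the counter went into bays 3, 2 and 0. Before the lid closed they measured within 1 mm of their bay centres both ways and within 0.01 rad, with tops at 47 mm.
3. **Lid:** I swung it down and pressed until the tab snapped in. The final slope was below 0.004 rad, with the lid face at 78 mm.
4. **Catch back:** I turned it back with its foot on the lid. The handle lines up with the case (turn about 0) and the lift is about 3.6 mm.

Some things went wrong or didn't agree:
- **Missed grasp:** The first grasp closed on nothing, and the empty gripper went down into the case once before I caught it. The box hadn't moved, and a deeper grasp held. The closed fingertips end about 20 mm short of the nominal TCP.
- **First lid press:** For the same reason it stopped at 0.079 rad and had to be repeated deeper. After the snap the press reached 38 N at the fingertips.
- **Scene camera:** Its fit of the case was about 8 mm off the top and wrist fits, which agreed within 2 mm, so I used those two.

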